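Wind up and pin a thread winder's tension wheel

ROBOT

A 7-joint arm with a two-finger parallel gripper is mounted at the origin on the work surface. World frame = base frame: x ahead of the robot, y to its left, z up, the work surface at z = 0. Lengths are in mm, angles in rad, forces in N, time in s.
With the tool pointing down it reaches from about 400 to 875 mm from the base axis. Payload 4.4 kg.
Tool frame: the origin (TCP) lies midway between the tips of the shut fingers; the grasp point (between the pads) lies 19 mm behind it; z points along the fingers, y is the line along which they close (so a half turn about z gives the same grasp; the last joint's range is limited). The gripper opens to 85 mm and grips with 20 to 120 N. Pads are 22 mm wide; open, the fingers measure 114 mm over their backs; the gripper's body (76 mm by 85 mm) begins 54 mm behind the grasp point. The pads swing forward as they close: fully open they stand 13 mm farther back than shut.
Start: joints at [-1.166, 0.628, 0.038, 1.517, -0.027, 0.996, -0.02], TCP at [294.819, 579.309, 231.313] pointing down, gripper open.
Joint ranges: [-3.06, 3.06], [-0.37, 2.12], [-1.25, 1.32], [0.18, 2.47], [-1.1, 4.24], [0.23, 1.98], [-2.94, 2.94]. Speed limits (rad/s): [2.57, 2.57, 3.14, 3.14, 3.14, 3.14, 3.14].

INTERFACE

Orientations are given as [roll, pitch, yaw] about the fixed x, y, z axes, in that order (R = Rz(yaw) Ry(pitch) Rx(roll)).
In Python, from cell import telemetry, eyes, ctrl, finder gives the robot as it stands.
- The arm moves only by the tool move_arm, never from a script. Its argument "steps" is a list of rows, each a list of 7 numbers: the turn, a rotation vector about the world's x, y, z in degrees, then the shift along the world's x, y, z in m, then the finger opening in m, from 0 to 0.0854. A call has 1 to 5 rows; each row shifts and turns the commanded pose from where the row before left it; what a row does not reach is not made up. A row lasts 1/10 s, in which the tool goes at most 50 mm and 8.59 degrees, less where a joint would pass 70% of its speed; a pose out of reach is approached as far as the arm can. A call with a gripper value outside its range is refused whole. The fingers move at their own pace and stop on an object; the grip force is fixed at half the most. Time passes only in rows, so rows that do not move let the fingers close. It gives the time, the measured TCP pose, the force, the opening and the grip force at its end, in the units of the state.
- telemetry.read_state(): the state, without advancing time (a new reading comes with each control period).
- eyes.get_image(name): name is "scene" or "side" or "wrist"; returns (picture, depth): 420x560x3 uint8, blue, green, red; 420x560 float32, mm along the optical axis (not along the pixel's ray), 0 where there is no reading.
- eyes.calibration(name): a dict with "fx", "fy", "cx", "cy" (pixels), "distortion" ([k1, k2, p1, p2, k3] as OpenCV has them; the pictures are not rectified), "position" and "attitude" of the camera in the world. Camera axes: x right, y down, z forward; pixel columns grow to the right and rows downward; lengths in mm; the calibration is good to about 2 mm. A picture is of the moment at which its call begins: read the wrist's pose just before it. calibration takes no time and is no camera call; for the wrist camera it gives the pose at the moment of the call.
- ctrl.finish_job(): hands the job in; it is judged then, once.
Trained networks look in the newest picture that a camera, given by its name, has taken for a name from the list of things; names that differ only in an ending like _2 or _b are one class to them, and where a whole thing is asked for, a point or a joint stands for the part that bears it (a point fixed in the world has none). Each returns a list of dicts, best first, with "confidence" (0 to 1); they miss things now and then, are a little off and sometimes report something else, mostly with a low value. They report only what shows in the picture. A call takes as long as a camera call. They do not tell look-alikes from the thing itself.
- finder.boxes_of(camera, name): "location" ([x, y, z] in mm, in the coordinates of the camera as it stood for that picture, good to about 4 mm: the middle of the surface that is visible of it).
- finder.cut_out(camera, name): "mask" (420x560 bool, what is visible of it).
- finder.pinpoint(camera, name): "location" ([x, y, z] in mm, in the coordinates of the camera as it stood for that picture, good to about 4 mm: a listed point, or the origin of a listed thing).
The state is a dict: "clock": time; "qpos": joint angles; "qd": joint speeds; "tau": joint torques, N m; "eef_pos": TCP position; "tool_rot": TCP orientation; "force": force on the tool from outside, world axes, zero at the start; "torque": the same for the moment, N m; "width": finger opening in mm; "gripper_force": force on a finger pad.
Only numpy, scipy, OpenCV 4.12 (cv2) and the standard library are available. Lean on these libraries where they do the work, as an engineer would, in place of code of your own. Each camera call takes 0.05 s, during which the arm holds its last target. There are 200 camera calls.

TASK

Tension the thread winder and lock it: take the yellow-headed pin from its wooden holder, stand it in the hole of the blue sprung wheel and use it as the handle to turn the wheel clockwise (seen from above), pressing gently, feeling for the hidden lock hole beneath. Keep holding the wheel against its spring until the pin drops fully home, then let go so that the upright pin alone keeps the wheel tensioned. Never ram the pin or let the wheel fly back, and leave the jar and the pot where they stand.

Things in the scene. Friction and masses are not known exactly. Their poses are not given: they have to be found in the camera images.
- axle (a point): centre of the blue plastic wheel (150 mm across, 12 mm thick) on its upright axle, at the wheel's top face, 59 mm above the table. Its white hub, 32 mm across, stands 9 mm above that face. A grey index disc (148 mm across, top face 45 mm above the table) is fixed 2 mm below the wheel
- wheel (a joint): turn of the wheel, rad: 0 at rest, growing clockwise seen from above, end stop 1.3. A spring drives it back: 0.15 N m at 0, plus 0.3 N m per rad (3 to 8 N at the hole). Hidden under the wheel the index disc has one lock hole, 12 mm wide, 14 mm deep, 55 mm from the axle; the wheel's hole comes over it at an unmeasured turn between 0.55 and 1.0, new each time; elsewhere the disc is flat and solid
- wheel_hole (a point): centre of the mouth, on the wheel's top face, of the wheel's only hole (a through hole 11.5 mm in diameter, 12 mm deep, 55 mm from the axle, in the middle of a white square 36 mm wide, flush with the blue wheel); moves round with the wheel; its z points up
- pin_head (a point): centre of the locking pin's yellow head, to be gripped: 18 x 18 mm, 34 mm tall, sides along x and y. Below it a round steel shank, 10 mm across, 25 mm long, the last 4 mm tapered to 6 mm. It starts in the holder, head resting on it. With the tip on the solid index disc the head's underside is 11 mm above the wheel; fully home it rests on the wheel, this centre 17 mm above the wheel's top face
- pin_tip (a point): centre of the pin's lower end, 42 mm below the centre of the head
- pin: the whole locking pin, 59 mm long, 40 g; origin at its lower end, z up along it
- winder: the winder's fixed white base, 160 x 160 x 28 mm, with two corner posts lower than the wheel, and the wheel on it; origin under the base's centre on the table, below the axle; at rest the wheel's hole lies 55 mm from the axle along this frame's +y
- holder: fixed wooden block 70 x 70 x 35 mm with a 13 mm hole, 30 mm deep, in the middle of its top, in which the pin stands; origin under its centre on the table
- ink_jar_mid (a point): loose teal jar with a brass lid, 52 mm across, 60 mm tall: its centre. To be left alone
- pounce_pot_mid (a point): loose white plastic pot with a narrow top, 56 mm across, 110 mm tall: its centre. To be left alone
Not all that is in view belongs to the job. Of the things shaped like the pin, the yellow one is meant. Leave any black look-alike of the winder alone.

How it is judged:
By the outcome, as a careful person would: the job done as asked, in the order asked, and still so for the second after the job is handed in, with the robot touching nothing.
It also fails if it takes over 61 s, if anything falls off the work surface, if the arm or the gripper's body presses on something with over 40 N, if the wrist force passes 120 N, or if a joint passes its speed limit or range.

## Working session

There is one attempt and no reset: what is moved stays moved. The work goes in short steps, Python scripts to look and compute and a tool call to move; the robot and the scene stay as the last step left them, time stands still between calls to the robot, and variables do not carry over. Pictures are saved under pics/ and viewed, at most 10 in all, crops included, and the job is handed in when it is done.

Besides the shell and the picture viewer there is one more tool, called as a command line: name --pt "numbers of a row" for each row, then --argument value for the rest. move_arm: Moves the arm, as the interface text tells. Its arguments: {"type":"object","properties":{"steps":{"type":"array"}},"required":["steps"]}

```bash
mkdir -p pics
cat > h.py <<'E'
import numpy as np, cv2
from scipy.spatial.transform import Rotation as R
from cell import telemetry, eyes, ctrl, finder
def cam(n):
    c=eyes.calibration(n); a=np.array(c["attitude"],float)
    Rm=a if a.shape==(3,3) else (R.from_euler('xyz',a).as_matrix() if a.size==3 else R.from_quat(a).as_matrix())
    return c,Rm,np.array(c["position"],float)
def w(n,p):
    c,Rm,t=cam(n); return Rm@np.array(p)+t
def find(n,name,kind='pinpoint'):
    return [(round(d["confidence"],2),w(n,d["location"]).round(1).tolist()) for d in getattr(finder,kind)(n,name)]
E
python3 - <<'E'
from h import *
s=telemetry.read_state();print({k:np.round(v,3).tolist() for k,v in s.items()})
for n in("scene","side"):
    im,d=eyes.get_image(n);cv2.imwrite(f"pics/{n}0.png",im)
    print(n,eyes.calibration(n)["attitude"],eyes.calibration(n)["position"])
    for k in("axle","wheel_hole","pin_head","pin_tip","winder","holder","ink_jar_mid","pounce_pot_mid"):
        print(k,find(n,k))
E
```

```text
{'clock': 0.0, 'qpos': [-1.166, 0.629, 0.038, 1.518, -0.027, 0.996, -0.02], 'qd': [0.0, 0.001, -0.001, 0.001, 0.001, 0.001, 0.0], 'tau': [-0.0, -56.341, 1.226, -19.345, 0.011, 0.01, -0.0], 'eef_pos': [294.503, 578.727, 230.368], 'tool_rot': [-3.14, 0.0, 2.671], 'force': [0.398, 0.818, 0.913], 'torque': [-0.019, 0.003, -0.017], 'gripper_force': 0.0, 'width': 85.404}
scene [-2.24525612 -0.02313288  1.5872423 ] [1023.54490903   -7.40493651  496.07766727]
axle [(0.88, [282.3, -242.6, 56.7]), (0.68, [554.8, -215.3, 59.6])]
wheel_hole [(0.73, [301.4, -193.2, 55.3]), (0.68, [564.0, -160.0, 57.9])]
pin_head [(0.73, [559.7, 191.3, -4.0]), (0.7, [640.5, 178.3, 40.2]), (0.56, [600.9, 108.7, 39.0]), (0.55, [552.8, 187.8, 53.5])]
pin_tip [(0.82, [598.9, 104.8, -3.5]), (0.75, [638.2, 182.7, -2.7]), (0.59, [558.7, 193.2, 8.9])]
winder [(0.93, [282.8, -244.2, -7.5]), (0.81, [554.3, -216.2, -8.3])]
holder [(0.97, [561.3, 189.2, -3.9]), (0.3, [554.8, -219.2, -5.5])]
ink_jar_mid [(0.85, [493.2, 6.1, 26.0])]
pounce_pot_mid [(0.91, [662.9, -4.7, 52.2])]
side [-2.08973203 -0.00705462 -0.49307719] [  56.05437581 -749.75683179  571.62875494]
axle [(0.75, [555.3, -216.4, 59.8])]
wheel_hole [(0.96, [562.5, -166.8, 61.7]), (0.96, [298.4, -192.4, 62.8])]
pin_head [(0.64, [557.1, 189.7, 52.8]), (0.59, [595.4, 111.1, 41.6]), (0.57, [639.7, 175.2, 45.5]), (0.47, [553.6, 188.8, 9.3]), (0.45, [551.2, -220.7, -1.5])]
pin_tip [(0.62, [596.0, 101.4, -1.4]), (0.55, [553.2, 190.5, 7.9]), (0.47, [639.5, 178.0, 4.1])]
winder [(0.84, [283.0, -247.6, 2.7])]
holder [(0.89, [556.7, 192.4, 6.5])]
ink_jar_mid [(0.6, [493.8, 9.8, 26.5]), (0.56, [563.2, -167.9, 61.2])]
pounce_pot_mid [(0.66, [663.0, -6.0, 57.8])]
```

View pics/scene0.png

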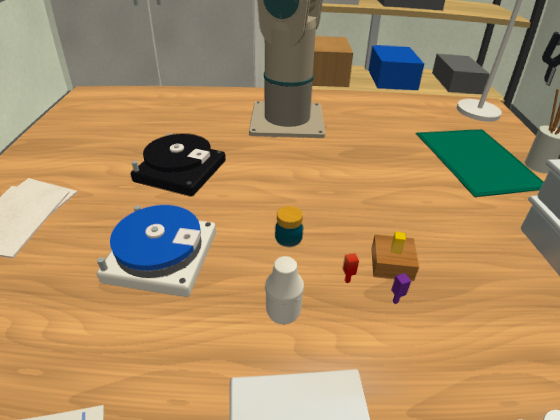

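View pics/side0.png

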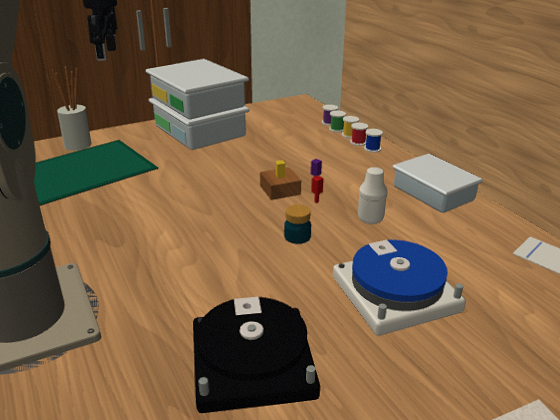

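The blue winder's axle is at about (555, -216) with its hole at about (563, -163). The yellow pin stands in the holder at about (557, 190). In the scene view these appear at px (155,232), (187,237) and (399,242). The red and purple pins and the black winder are decoys. I'll go above the pin.

move_arm --pt "0 0 -6 0.022 -0.035 0 0.0854" --pt "0 0 -6 0.025 -0.038 0 0.0854" --pt "0 0 -6 0.025 -0.038 0 0.0854" --pt "0 0 -6 0.025 -0.038 0 0.0854" --pt "0 0 -6 0.025 -0.038 0 0.0854"

```text
clock: 1.4
eef_pos: [417.7, 390.8, 231.6]
tool_rot: [3.141, -0.0, 2.143]
force: [0.8, -0.1, -0.1]
width: 85.2
gripper_force: 0.0
```

move_arm --pt "0 0 -6 0.025 -0.038 0 0.0854" --pt "0 0 -6 0.025 -0.038 0 0.0854" --pt "0 0 -6 0.025 -0.038 0 0.0854" --pt "0 0 -6 0.025 -0.038 0 0.0854" --pt "0 0 -6 0.025 -0.038 0 0.0854"

```text
clock: 1.9
eef_pos: [542.7, 200.9, 231.6]
tool_rot: [3.141, -0.001, 1.62]
force: [-0.4, -0.1, -0.7]
width: 85.5
gripper_force: 0.0
```

Run:
```python
from h import *
s=telemetry.read_state();print({k:np.round(s[k],3).tolist() for k in("clock","eef_pos","tool_rot","qpos","force")})
im,d=eyes.get_image("wrist");cv2.imwrite("pics/w1.png",im)
print(eyes.calibration("wrist"))
for k in("pin_head","holder"): print(k,find("wrist",k))
```

```text
{'clock': 1.9, 'eef_pos': [542.714, 200.87, 231.614], 'tool_rot': [3.141, -0.001, 1.62], 'qpos': [-0.618, 0.544, 0.334, 1.729, -0.218, 0.905, -0.145], 'force': [-0.38, -0.107, -0.662]}
{'fx': 303.0167586061629, 'fy': 303.0167586061629, 'cx': 283.00895366706635, 'cy': 212.7921991368672, 'distortion': array([-0.00957641,  0.        ,  0.        ,  0.        ,  0.        ]), 'position': array([544.85415372, 268.28067737, 372.93485124]), 'attitude': array([ 2.82798942, -0.00596902,  0.03335292])}
pin_head [(0.97, [647.8, 173.0, 41.9]), (0.95, [560.5, 179.9, 52.5]), (0.8, [606.5, 97.9, 44.5])]
holder [(0.63, [558.0, 185.6, -1.9])]
```

View pics/w1.png

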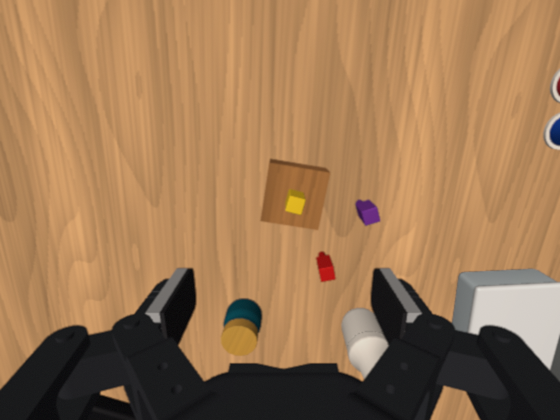

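The yellow head is at px (295,202) on the holder, both turned about 10° clockwise. I'll measure centre and yaw by colour.

```bash
cat >> h.py <<'E'
def ray(n,uv,z):
    c,Rm,t=cam(n); K=np.array([[c["fx"],0,c["cx"]],[0,c["fy"],c["cy"]],[0,0,1]])
    u=cv2.undistortPoints(np.array(uv,float).reshape(-1,1,2),K,np.array(c["distortion"])).reshape(-1,2)
    D=np.c_[u,np.ones(len(u))]@Rm.T
    return t+D*((z-t[2])/D[:,2])[:,None]
def depthpts(n,mask,d):
    c,Rm,t=cam(n); v,u=np.nonzero(mask&(d>0)); K=np.array([[c["fx"],0,c["cx"]],[0,c["fy"],c["cy"]],[0,0,1]])
    q=cv2.undistortPoints(np.c_[u,v].astype(float).reshape(-1,1,2),K,np.array(c["distortion"])).reshape(-1,2)
    return (np.c_[q,np.ones(len(q))]*d[v,u][:,None])@Rm.T+t
def rect(P):
    (c,sz,a)=cv2.minAreaRect(P[:,:2].astype(np.float32)); return np.round(c,1),np.round(sz,1),round(a,1)
E
python3 - <<'E'
from h import *
im,d=eyes.get_image("wrist")
hsv=cv2.cvtColor(im,cv2.COLOR_BGR2HSV)
m=cv2.inRange(hsv,(22,170,90),(35,255,255))>0; m[:150]=0;m[240:]=0;m[:,:260]=0;m[:,330:]=0
P=depthpts("wrist",m,d); print(len(P),np.percentile(P[:,2],[5,50,95]))
T=P[P[:,2]>64]; print(len(T),rect(T),np.median(T,0))
# holder top
m2=np.zeros(m.shape,bool); m2[150:240,255:335]=1
Q=depthpts("wrist",m2,d); Q=Q[(Q[:,2]>29)&(Q[:,2]<41)]; print(len(Q),rect(Q),np.median(Q,0))
print(ray("wrist",[(270,160),(328,170)],35))
E
```

```text
366 [44.90786082 66.75483423 68.07762422]
276 (array([554.8, 193.4]), array([17.9, 16.9]), 78.1) [554.68062528 193.75629232  67.07526123]
3191 (array([555.3, 193.1]), array([70.5, 70.1]), 83.7) [553.94891013 197.94568535  33.21331285]
[[526.81990918 231.16713923  35.        ]
 [592.06091938 223.27368288  35.        ]]
```

move_arm --pt "0 0 -4.7 0.0062 -0.0039 -0.03 0.05" --pt "0 0 -4.7 0.0062 -0.0039 -0.045 0.05" --pt "0 0 0 0 0 -0.045 0.05" --pt "0 0 0 0 0 -0.04 0.05" --pt "0 0 0 0 0 -0.02 0.05"

```text
clock: 2.6
eef_pos: [550.9, 196.5, 47.7]
tool_rot: [-3.136, 0.001, 1.463]
force: [-0.7, 0.9, 1.1]
width: 49.8
gripper_force: 0.0
```

move_arm --pt "0 0 0 0 0 -0.01 0.05" --pt "0 0 0 0 0 0 0.05" --pt "0 0 0 0 0 0 0.05"

```text
clock: 2.9
eef_pos: [554.8, 195.5, 42.3]
tool_rot: [3.14, -0.001, 1.461]
force: [-0.7, 0.3, -0.3]
width: 50.4
gripper_force: 0.0
```

Run:
```python
from h import *
s=telemetry.read_state();print({k:np.round(s[k],3).tolist() for k in("clock","eef_pos","tool_rot","qpos","force","width")})
im,d=eyes.get_image("wrist");cv2.imwrite("pics/w2.png",im)
for k in("pin_head",): print(k,find("wrist",k))
```

```text
{'clock': 2.9, 'eef_pos': [554.82, 195.547, 42.334], 'tool_rot': [3.14, -0.001, 1.461], 'qpos': [-0.543, 0.817, 0.252, 1.838, -0.369, 0.53, -0.157], 'force': [-0.716, 0.326, -0.272], 'width': 50.442}
pin_head [(0.94, [556.4, 187.1, 53.0]), (0.57, [641.4, 180.7, 41.3])]
```

View pics/w2.png

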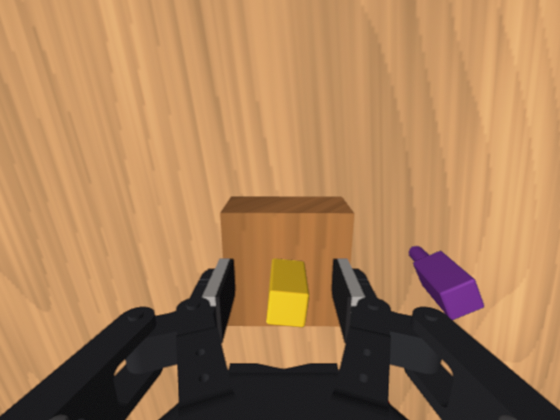

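The head sits at px (288,292), squarely between the pads and level with the holder edges. I'll close on it.

move_arm --pt "0 0 0 0 -0.002 -0.002 0.05" --pt "0 0 0 0 0 0 0.01" --pt "0 0 0 0 0 0 0.005" --pt "0 0 0 0 0 0 0.005" --pt "0 0 0 0 0 0 0.005"

```text
clock: 3.5
eef_pos: [554.7, 192.5, 39.8]
tool_rot: [3.141, -0.0, 1.459]
force: [-0.5, -0.4, 4.5]
width: 17.2
gripper_force: 58.6
```

move_arm --pt "0 0 0 0 0 0 0.005" --pt "0 0 0 0 0 0.01 0.005" --pt "0 0 0 0 0 0.02 0.005" --pt "0 0 0 0 0 0.03 0.005" --pt "0 0 0 0 0 0.04 0.005"

```text
clock: 4.0
eef_pos: [552.3, 192.1, 139.1]
tool_rot: [-3.137, 0.002, 1.46]
force: [0.7, 0.5, 0.0]
width: 17.0
gripper_force: 59.6
```

move_arm --pt "0 0 0 0 0 0.03 0.005" --pt "0 0 0 0 0 0 0.005" --pt "0 0 0 0 0 0 0.005"

```text
clock: 4.3
eef_pos: [553.8, 192.7, 169.9]
tool_rot: [3.142, -0.001, 1.46]
force: [-0.4, -0.2, -0.3]
width: 16.9
gripper_force: 59.6
```

Run:
```python
from h import *
s=telemetry.read_state();print({k:np.round(s[k],3).tolist() for k in("clock","eef_pos","tool_rot","force","torque","width")})
im,d=eyes.get_image("wrist");cv2.imwrite("pics/w3.png",im)
for k in("pin_head","pin_tip"): print(k,find("wrist",k))
m=cv2.inRange(cv2.cvtColor(im,cv2.COLOR_BGR2HSV),(22,170,90),(35,255,255))>0
n,l,st,c=cv2.connectedComponentsWithStats(m.astype(np.uint8));i=1+np.argmax(st[1:,4]);P=depthpts("wrist",l==i,d);print(st[i],np.percentile(P,[2,50,98],axis=0).round(1))
im,d=eyes.get_image("scene")
for k in("axle","wheel_hole","pin_head","pin_tip"): print(k,find("scene",k))
hsv=cv2.cvtColor(im,cv2.COLOR_BGR2HSV)
box=np.zeros(im.shape[:2],np.uint8); box[195:275,95:215]=1
b=(cv2.inRange(hsv,(105,150,60),(125,255,255))>0)&(box>0)
P=depthpts("scene",b,d);P=P[(P[:,2]>53)&(P[:,2]<65)];print("blue",len(P),np.median(P[:,2]),cv2.minEnclosingCircle(P[:,:2].astype(np.float32)),rect(P))
e=cv2.inRange(hsv,(0,0,190),(180,45,255));cv2.imwrite("pics/crop.png",cv2.resize(im[190:300,90:230],None,fx=5,fy=5,interpolation=cv2.INTER_CUBIC))
```

```text
{'clock': 4.3, 'eef_pos': [553.831, 192.721, 169.864], 'tool_rot': [3.142, -0.001, 1.46], 'force': [-0.413, -0.16, -0.333], 'torque': [-0.022, 0.009, 0.029], 'width': 16.906}
pin_head [(0.95, [601.0, 105.8, 38.9]), (0.62, [553.1, 185.0, 181.6]), (0.59, [637.8, 184.2, 40.6])]
pin_tip [(0.93, [596.8, 103.1, -2.9]), (0.61, [639.9, 173.7, 1.9]), (0.33, [554.3, 188.3, -3.9])]
[ 263  257   41   67 2537] [[545.3 181.7 166.1]
 [553.6 196.8 194.9]
 [562.1 199.2 197.9]]
axle [(0.87, [282.6, -245.1, 57.0]), (0.56, [550.5, -214.6, 58.6])]
wheel_hole [(0.94, [300.7, -195.0, 56.7]), (0.74, [561.7, -161.7, 58.7])]
pin_head [(0.88, [640.8, 178.4, 39.1]), (0.74, [551.6, 187.0, 182.1]), (0.64, [600.5, 109.9, 39.2])]
pin_tip [(0.64, [638.3, 180.0, -5.7]), (0.58, [551.8, 190.5, 137.8]), (0.58, [596.0, 105.7, -3.1])]
blue 3665 57.704945836685454 ((555.5955200195312, -219.63906860351562), 76.24930572509766) (array([ 555.2, -220.1]), array([146.1, 148.8]), 80.0)
```

View pics/w3.png

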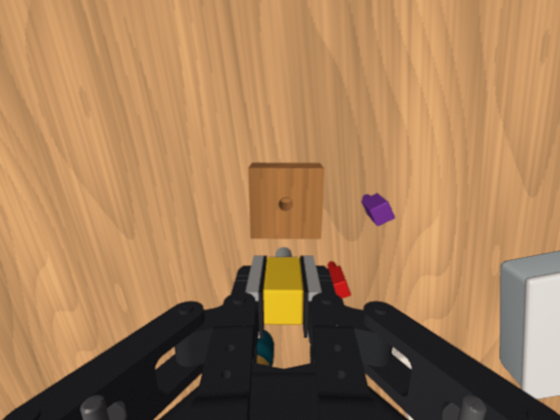

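The pin is held upright and the tip is about 29.8 mm below the TCP. Next, over to the wheel hole at the same height.

move_arm --pt "0 0 0 0.001 -0.03 0 0.005" --pt "0 0 0 0.001 -0.045 0 0.005" --pt "0 0 0 0.001 -0.045 0 0.005" --pt "0 0 0 0.001 -0.045 0 0.005" --pt "0 0 0 0.001 -0.045 0 0.005"

```text
clock: 5.2
eef_pos: [559.0, -19.2, 169.1]
tool_rot: [-3.141, 0.0, 1.46]
force: [1.1, 0.3, -0.2]
width: 16.7
gripper_force: 59.6
```

move_arm --pt "0 0 0 0.001 -0.045 0 0.005" --pt "0 0 0 0.001 -0.045 0 0.005" --pt "0 0 0 0.001 -0.035 0 0.005" --pt "0 0 0 0.001 -0.02 -0.02 0.005" --pt "0 0 0 0 0 0 0.005"

```text
clock: 5.7
eef_pos: [561.1, -166.8, 147.4]
tool_rot: [-3.138, 0.002, 1.453]
force: [-0.4, 0.2, -1.7]
width: 16.8
gripper_force: 59.6
```

move_arm --pt "0 0 0 0 0 0 0.005" --pt "0 0 0 0 0 0 0.005"

```text
clock: 5.9
eef_pos: [563.6, -160.8, 149.5]
tool_rot: [3.142, -0.001, 1.461]
force: [-0.4, 0.8, -0.0]
width: 17.4
gripper_force: 59.6
```

```bash
cat > look.py <<'E'
from h import *
import sys
s=telemetry.read_state();print({k:np.round(s[k],3).tolist() for k in("clock","eef_pos","tool_rot","force","torque","width")})
im,d=eyes.get_image("wrist");cv2.imwrite(sys.argv[1],im)
for k in("wheel_hole","axle","pin_head","pin_tip"): print(k,find("wrist",k))
hsv=cv2.cvtColor(im,cv2.COLOR_BGR2HSV)
m=cv2.inRange(hsv,(22,170,90),(35,255,255))>0
n,l,st,c=cv2.connectedComponentsWithStats(m.astype(np.uint8));i=1+np.argmax(st[1:,4]);P=depthpts("wrist",l==i,d)
T=P[P[:,2]>P[:,2].max()-6];print("headtop",rect(T),T[:,2].mean())
m=cv2.inRange(hsv,(105,130,50),(125,255,255))>0
P=depthpts("wrist",m,d);P=P[(P[:,2]>50)&(P[:,2]<68)];c,r=cv2.minEnclosingCircle(P[:,:2].astype(np.float32));print("wheel",c,r,P[:,2].mean())
E
python3 look.py pics/w4.png
```

```text
{'clock': 5.9, 'eef_pos': [563.631, -160.83, 149.46], 'tool_rot': [3.142, -0.001, 1.461], 'force': [-0.391, 0.838, -0.01], 'torque': [0.02, -0.007, 0.001], 'width': 17.389}
wheel_hole [(0.92, [565.3, -167.0, 56.4])]
axle []
pin_head [(0.78, [559.5, -165.8, 163.5])]
pin_tip [(0.77, [565.8, -166.4, 118.1])]
headtop (array([ 564.1, -161.8]), array([17.7, 16.7]), 83.3) 181.97560378752942
wheel (555.52197265625, -220.42088317871094) 75.110595703125 57.783140271069676
```

View pics/w4.png

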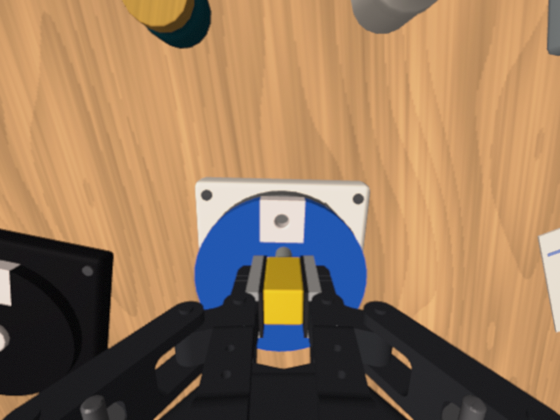

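The hole is at px (281,221) in the white square, with the pin tip just below it at (283,253). I'll get the exact hole centre.

Run:
```python
from h import *
im,d=eyes.get_image("wrist")
g=cv2.cvtColor(im,cv2.COLOR_BGR2GRAY);hsv=cv2.cvtColor(im,cv2.COLOR_BGR2HSV)
r=g[200:240,265:300];print(np.median(r),r.min())
m=(r<(np.median(r)*0.8)).astype(np.uint8)
n,l,st,c=cv2.connectedComponentsWithStats(m);print(st,c)
for i in range(1,n):
    if st[i,4]>60:
        uv=c[i]+[265,200]; bx=[(265+st[i,0]-.5,200+st[i,1]-.5),(264.5+st[i,0]+st[i,2],199.5+st[i,1]+st[i,3])]
        print(uv,ray("wrist",[uv]+bx,59))
b=cv2.inRange(hsv,(0,0,150),(180,60,255)); b[:194]=0;b[245:]=0;b[:,:255]=0;b[:,308:]=0
print(rect(ray("wrist",np.argwhere(b>0)[:,::-1],59)))
print(cv2.minAreaRect(np.argwhere(b>0)[:,::-1].astype(np.float32)))
print(w("wrist",[0,0,0]))
```

```text
227.0 102
[[   0    0   35   40 1251]
 [   9   13   15   14  149]] [[17.16946443 19.5363709 ]
 [15.57718121 19.19463087]]
[280.57718121 219.19463087] [[ 561.89336665 -164.07491157   59.        ]
 [ 556.88898729 -157.80648509   59.        ]
 [ 567.59749341 -171.03525495   59.        ]]
(array([ 562.6, -163.9]), array([38.8, 36.3]), 82.3)
((281.5, 218.5), (45.0, 45.0), 90.0)
[572.44469516 -85.85041515 290.95299438]
```

move_arm --pt "0 0 0 -0.0017 -0.003 -0.02 0.005" --pt "0 0 0 0 0 -0.025 0.005" --pt "0 0 0 0 0 -0.008 0.005" --pt "0 0 0 0 0 0 0.005" --pt "0 0 0 0 0 0 0.005"

```text
clock: 6.7
eef_pos: [562.1, -165.6, 97.0]
tool_rot: [3.141, 0.0, 1.46]
force: [-0.4, -0.5, -1.0]
width: 16.8
gripper_force: 59.6
```

Run:
```python
from h import *
s=telemetry.read_state();print({k:np.round(s[k],3).tolist() for k in("clock","eef_pos","tool_rot","force","torque","width")})
im,d=eyes.get_image("wrist");cv2.imwrite("pics/w5.png",cv2.resize(im[190:330,210:360],None,fx=4,fy=4,interpolation=cv2.INTER_CUBIC))
t=s["eef_pos"]
c,Rm,p=cam("wrist")
K=np.array([[c["fx"],0,c["cx"]],[0,c["fy"],c["cy"]],[0,0,1]])
for q in([t[0]+.5,t[1]-1,t[2]-29.8],[562.4,-164.8,59]):
    print(cv2.projectPoints(np.array([q]),cv2.Rodrigues(Rm.T)[0],-Rm.T@p,K,np.array(c["distortion"]))[0].ravel())
```

```text
{'clock': 6.7, 'eef_pos': [562.066, -165.608, 96.98], 'tool_rot': [3.141, 0.0, 1.46], 'force': [-0.377, -0.478, -1.009], 'torque': [-0.031, -0.029, -0.044], 'width': 16.785}
[282.59273741 248.30529732]
[282.01192234 240.46778634]
```

View pics/w5.png

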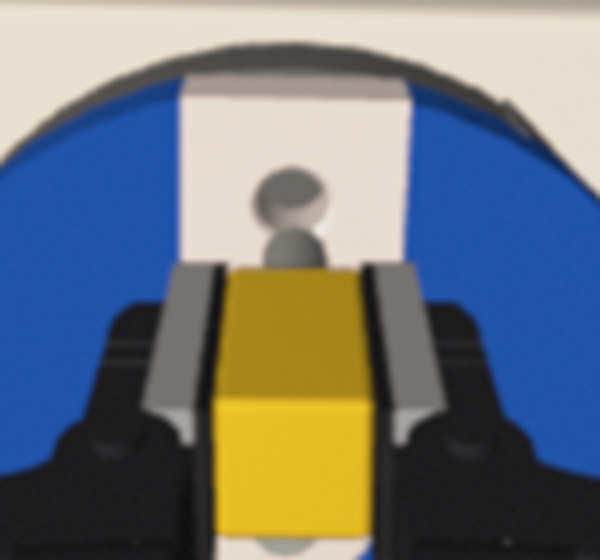

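The hole centre is at px (283,240) and the tip's upper edge at (284,247). I'll compare that edge with the prediction.

Run:
```python
from h import *
s=telemetry.read_state();t=s["eef_pos"];print(np.round(t,2))
c,Rm,p=cam("wrist")
K=np.array([[c["fx"],0,c["cx"]],[0,c["fy"],c["cy"]],[0,0,1]])
a=np.linspace(0,2*np.pi,73)
for dy in(0,-1,-2,-3):
    P=np.concatenate([np.c_[562.1+r*np.cos(a),t[1]+dy+r*np.sin(a),0*a+t[2]-29.8+h] for r,h in((3,0),(5,4))])
    q=cv2.projectPoints(P,cv2.Rodrigues(Rm.T)[0],-Rm.T@p,K,np.array(c["distortion"]))[0].reshape(-1,2)
    print(dy,q[:73].min(0),q[73:].min(0),q[73:].max(0))
P=np.c_[562.4+5.75*np.cos(a),-164.8+5.75*np.sin(a),0*a+59]
q=cv2.projectPoints(P,cv2.Rodrigues(Rm.T)[0],-Rm.T@p,K,np.array(c["distortion"]))[0].reshape(-1,2);print(q.min(0),q.max(0))
```

```text
[ 562.33 -165.72   97.28]
0 [276.79727298 242.76583694] [273.35907486 242.33235515] [289.9645368  257.53999574]
-1 [276.98885491 244.2631538 ] [273.56034058 243.86691078] [290.13832978 259.02398877]
-2 [277.17981862 245.75558163] [273.76094462 245.39633441] [290.31154367 260.50307996]
-3 [277.37016685 247.24314225] [273.96088994 246.92064948] [290.48418112 261.9772915 ]
[273.03627191 232.08463338] [290.99072782 248.7008115 ]
```

move_arm --pt "0 0 0 -0.0005 0.003 0 0.005" --pt "0 0 0 0 0 -0.004 0.005" --pt "0 0 0 0 0 -0.003 0.005" --pt "0 0 0 0 0 -0.002 0.005" --pt "0 0 0 0 0 -0.001 0.005"

```text
clock: 7.25
eef_pos: [560.8, -162.5, 86.0]
tool_rot: [-3.141, -0.0, 1.459]
force: [-0.8, 0.4, -0.4]
width: 17.0
gripper_force: 59.6
```

move_arm --pt "0 0 0 0 0 -0.001 0.005" --pt "0 0 0 0 0 -0.001 0.005" --pt "0 0 0 0 0 -0.001 0.005" --pt "0 0 0 0 0 0 0.005"

```text
clock: 7.65
eef_pos: [561.3, -162.5, 83.3]
tool_rot: [3.141, -0.0, 1.46]
force: [0.7, -0.0, -1.0]
width: 17.1
gripper_force: 59.6
```

move_arm --pt "0 0 0 0 0 -0.002 0.005" --pt "0 0 0 0 0 -0.002 0.005" --pt "0 0 0 0 0 -0.002 0.005" --pt "0 0 0 0 0 -0.001 0.005" --pt "0 0 0 0 0 0 0.005"

```text
clock: 8.15
eef_pos: [561.3, -162.4, 76.1]
tool_rot: [3.141, -0.0, 1.46]
force: [1.5, 0.6, -1.5]
width: 17.2
gripper_force: 59.5
```

move_arm --pt "0 0 0 0 0 -0.001 0.005" --pt "0 0 0 0 0 -0.001 0.005" --pt "0 0 0 0 0 0 0.005"

```text
clock: 8.45
eef_pos: [561.3, -162.5, 74.7]
tool_rot: [3.141, -0.0, 1.46]
force: [0.9, 1.3, 3.9]
width: 16.9
gripper_force: 60.2
```

The tip rests on the index disc (z 74.7, 4 N). Now I'll start turning clockwise along the arc, towards +x.

move_arm --pt "0 0 0 0.0022 -0.00027 0 0.005" --pt "0 0 0 0.0022 -0.00037 0 0.005" --pt "0 0 0 0.00215 -0.00046 0 0.005" --pt "0 0 0 0.0021 -0.00057 0 0.005" --pt "0 0 0 0.0021 -0.00066 0 0.005"

```text
clock: 8.95
eef_pos: [564.2, -163.3, 74.4]
tool_rot: [-3.126, -0.004, 1.459]
force: [-13.4, 3.2, 19.6]
width: 17.0
gripper_force: 62.3
```

Run:
```python
from h import *
s=telemetry.read_state();print({k:np.round(s[k],3).tolist() for k in("clock","eef_pos","tool_rot","force","torque","width")})
```

```text
{'clock': 8.95, 'eef_pos': [564.22, -163.27, 74.359], 'tool_rot': [-3.126, -0.004, 1.459], 'force': [-13.389, 3.166, 19.62], 'torque': [0.935, 3.727, 0.012], 'width': 17.01}
```

The force is higher than I want: z is at 20 N with lag. I'll ease up about 1 mm and hold.

move_arm --pt "0 0 0 0 0 0.001 0.005" --pt "0 0 0 0 0 0 0.005"

```text
clock: 9.15
eef_pos: [565.3, -163.4, 74.6]
tool_rot: [-3.129, -0.003, 1.459]
force: [-9.7, 2.1, 9.6]
width: 17.1
gripper_force: 61.0
```

move_arm --pt "0 0 0 0 0 0.0005 0.005" --pt "0 0 0 0 0 0 0.005" --pt "0 0 0 0 0 0 0.005"

```text
clock: 9.45
eef_pos: [566.5, -163.6, 74.7]
tool_rot: [-3.131, -0.002, 1.459]
force: [-5.9, 2.8, 5.3]
width: 17.0
gripper_force: 60.1
```

move_arm --pt "0 0 0 0.00205 -0.00072 0.0002 0.005" --pt "0 0 0 0.002 -0.0008 0.0001 0.005" --pt "0 0 0 0.002 -0.0009 0 0.005" --pt "0 0 0 0 0 0 0.005"

```text
clock: 9.85
eef_pos: [573.3, -165.7, 74.8]
tool_rot: [-3.132, -0.003, 1.459]
force: [-5.2, 2.6, 1.9]
width: 17.0
gripper_force: 60.0
```

move_arm --pt "0 0 0 0.00195 -0.001 0 0.005" --pt "0 0 0 0.0019 -0.00105 0 0.005" --pt "0 0 0 0.00185 -0.00115 0 0.005" --pt "0 0 0 0.0018 -0.0012 0 0.005" --pt "0 0 0 0 0 0 0.005"

```text
clock: 10.35
eef_pos: [580.3, -168.9, 74.7]
tool_rot: [-3.13, -0.004, 1.46]
force: [-7.0, 4.4, 4.2]
width: 17.1
gripper_force: 60.3
```

move_arm --pt "0 0 0 0.0018 -0.0013 0 0.005" --pt "0 0 0 0.00175 -0.00135 0 0.005" --pt "0 0 0 0.0017 -0.0014 0 0.005" --pt "0 0 0 0 0 0 0.005"

```text
clock: 10.75
eef_pos: [585.5, -172.0, 74.7]
tool_rot: [-3.13, -0.006, 1.46]
force: [-6.9, 5.4, 4.6]
width: 17.0
gripper_force: 60.4
```

move_arm --pt "0 0 0 0.00083 -0.00072 0 0.005" --pt "0 0 0 0.00082 -0.00074 0 0.005" --pt "0 0 0 0.0008 -0.00075 0 0.005" --pt "0 0 0 0 0 0 0.005"

```text
clock: 11.15
eef_pos: [587.7, -173.6, 74.7]
tool_rot: [-3.129, -0.006, 1.46]
force: [-6.9, 6.7, 6.3]
width: 17.2
gripper_force: 60.5
```

move_arm --pt "0 0 0 0.0008 -0.00077 0 0.005" --pt "0 0 0 0.00078 -0.00078 0 0.005" --pt "0 0 0 0.00077 -0.00079 0 0.005" --pt "0 0 0 0 0 0 0.005"

```text
clock: 11.55
eef_pos: [589.9, -175.4, 74.7]
tool_rot: [-3.129, -0.007, 1.461]
force: [-7.3, 6.9, 5.3]
width: 17.6
gripper_force: 60.6
```

move_arm --pt "0 0 0 0.00074 -0.0008 0 0.005" --pt "0 0 0 0.00073 -0.00081 0 0.005" --pt "0 0 0 0.00072 -0.00082 0 0.005" --pt "0 0 0 0 0 0 0.005"

```text
clock: 11.95
eef_pos: [592.1, -177.4, 74.7]
tool_rot: [-3.128, -0.008, 1.461]
force: [-7.8, 8.6, 6.6]
width: 16.9
gripper_force: 60.7
```

move_arm --pt "0 0 0 0.0007 -0.00084 0 0.005" --pt "0 0 0 0.00068 -0.00086 0 0.005" --pt "0 0 0 0.00066 -0.00087 0 0.005" --pt "0 0 0 0 0 0 0.005"

```text
clock: 12.35
eef_pos: [594.9, -180.0, 74.7]
tool_rot: [-3.13, -0.007, 1.461]
force: [-6.1, 7.6, 5.8]
width: 16.9
gripper_force: 60.4
```

move_arm --pt "0 0 0 0.00064 -0.00089 0 0.005" --pt "0 0 0 0.00062 -0.0009 0 0.005" --pt "0 0 0 0.0006 -0.0009 0 0.005" --pt "0 0 0 0 0 0 0.005"

```text
clock: 12.75
eef_pos: [597.9, -183.6, 74.5]
tool_rot: [-3.132, -0.006, 1.461]
force: [-3.5, 6.7, 1.2]
width: 17.1
gripper_force: 59.9
```

move_arm --pt "0 0 0 0.00059 -0.00092 0 0.005" --pt "0 0 0 0.00057 -0.00093 0 0.005" --pt "0 0 0 0.00055 -0.00094 0 0.005" --pt "0 0 0 0 0 0 0.005"

```text
clock: 13.15
eef_pos: [599.7, -186.1, 74.5]
tool_rot: [-3.132, -0.006, 1.461]
force: [-3.4, 6.3, 1.0]
width: 17.0
gripper_force: 59.9
```

The vertical force fell to 1 N and z dropped, so the tip is over the lock hole. I'll press down gently.

move_arm --pt "0 0 0 0 0 -0.001 0.005" --pt "0 0 0 0 0 -0.001 0.005" --pt "0 0 0 0 0 0 0.005"

```text
clock: 13.45
eef_pos: [600.3, -186.2, 73.1]
tool_rot: [-3.134, -0.006, 1.461]
force: [-4.0, 7.1, 3.4]
width: 17.0
gripper_force: 60.4
```

move_arm --pt "0 0 0 0 0 -0.001 0.005" --pt "0 0 0 0 0 -0.001 0.005" --pt "0 0 0 0 0 0 0.005"

```text
clock: 13.75
eef_pos: [600.1, -185.8, 71.6]
tool_rot: [-3.133, -0.007, 1.461]
force: [-4.7, 8.1, 8.2]
width: 17.1
gripper_force: 61.0
```

The force is rising and the tip is being pushed back, so I overshot slightly. I'll ease back about 1.5 mm along the arc while still holding.

move_arm --pt "0 0 0 -0.0004 0.0006 0 0.005" --pt "0 0 0 -0.0004 0.0006 0 0.005" --pt "0 0 0 0 0 0 0.005"

```text
clock: 14.05
eef_pos: [599.8, -185.3, 71.5]
tool_rot: [-3.135, -0.006, 1.461]
force: [-2.4, 6.8, 6.3]
width: 17.2
gripper_force: 60.4
```

move_arm --pt "0 0 0 -0.0005 0.0007 0 0.005" --pt "0 0 0 -0.0005 0.0007 0 0.005" --pt "0 0 0 0 0 -0.0005 0.005" --pt "0 0 0 0 0 0 0.005"

```text
clock: 14.45
eef_pos: [598.9, -184.2, 70.8]
tool_rot: [-3.135, -0.005, 1.461]
force: [-2.6, 6.3, 4.4]
width: 16.7
gripper_force: 60.3
```

move_arm --pt "0 0 0 -0.0003 0.0004 -0.0005 0.005" --pt "0 0 0 0 0 -0.001 0.005" --pt "0 0 0 0 0 -0.001 0.005" --pt "0 0 0 0 0 0 0.005"

```text
clock: 14.85
eef_pos: [598.6, -183.9, 68.2]
tool_rot: [-3.135, -0.005, 1.461]
force: [-1.4, 6.5, 3.0]
width: 17.2
gripper_force: 60.2
```

The pin is now 6.6 mm into the lock hole with low force. I'll continue to home at about 63.8.

move_arm --pt "0 0 0 0 0 -0.001 0.005" --pt "0 0 0 0 0 -0.001 0.005" --pt "0 0 0 0 0 -0.001 0.005" --pt "0 0 0 0 0 0 0.005"

```text
clock: 15.25
eef_pos: [598.6, -183.8, 65.2]
tool_rot: [-3.135, -0.005, 1.461]
force: [-2.8, 6.4, 3.4]
width: 16.7
gripper_force: 60.2
```

move_arm --pt "0 0 0 0 0 -0.001 0.005" --pt "0 0 0 0 0 -0.0005 0.005" --pt "0 0 0 0 0 0 0.005"

```text
clock: 15.55
eef_pos: [598.6, -183.8, 63.9]
tool_rot: [-3.135, -0.005, 1.461]
force: [-2.0, 5.7, 4.9]
width: 17.0
gripper_force: 60.5
```

move_arm --pt "0 0 0 0 0 -0.0005 0.005" --pt "0 0 0 0 0 -0.0005 0.005" --pt "0 0 0 0 0 0 0.005"

```text
clock: 15.85
eef_pos: [598.9, -184.2, 63.8]
tool_rot: [-3.136, -0.005, 1.461]
force: [-4.4, 6.3, 9.6]
width: 17.3
gripper_force: 61.3
```

The pin is home: z is 63.8 and the reaction is rising. I'll relax the side load gradually so the wheel settles onto the pin before I open.

move_arm --pt "0 0 0 -0.0005 0.0008 0.0003 0.005" --pt "0 0 0 -0.0005 0.0008 0.0003 0.005" --pt "0 0 0 -0.0005 0.0008 0 0.005" --pt "0 0 0 0 0 0 0.005"

```text
clock: 16.25
eef_pos: [598.0, -182.9, 63.9]
tool_rot: [-3.138, -0.003, 1.46]
force: [-3.4, 5.4, 5.3]
width: 17.0
gripper_force: 60.3
```

move_arm --pt "0 0 0 -0.0003 0.0008 0 0.005" --pt "0 0 0 -0.0003 0.0008 0 0.005" --pt "0 0 0 0 0 0 0.005"

```text
clock: 16.55
eef_pos: [598.0, -182.8, 63.9]
tool_rot: [-3.139, -0.001, 1.46]
force: [-2.9, 4.7, 3.8]
width: 17.3
gripper_force: 60.2
```

move_arm --pt "0 0 0 -0.0006 0.001 0 0.005" --pt "0 0 0 -0.0006 0.001 0 0.005" --pt "0 0 0 0 0 0 0.005" --pt "0 0 0 0 0 0 0.005"

```text
clock: 16.95
eef_pos: [597.8, -182.5, 64.0]
tool_rot: [3.141, 0.001, 1.459]
force: [-1.1, 0.2, -3.4]
width: 17.0
gripper_force: 59.4
```

Side load is gone and the wheel stays put. I'll open the gripper and watch the hold.

move_arm --pt "0 0 0 0 0 -0.0003 0.005" --pt "0 0 0 0 0 0 0.022" --pt "0 0 0 0 0 0 0.03" --pt "0 0 0 0 0 0 0.036" --pt "0 0 0 0 0 0 0.036"

```text
clock: 17.45
eef_pos: [598.0, -182.0, 64.1]
tool_rot: [3.141, 0.0, 1.459]
force: [-0.5, -0.5, 0.5]
width: 35.7
gripper_force: 0.0
```

move_arm --pt "0 0 0 0 0 0.01 0.036" --pt "0 0 0 0 0 0.03 0.036" --pt "0 0 0 0 0 0.04 0.036" --pt "0 0 0 0 0 0.04 0.036" --pt "0 0 0 0 0 0 0.036"

```text
clock: 17.95
eef_pos: [601.5, -183.5, 190.7]
tool_rot: [3.13, 0.002, 1.459]
force: [-0.3, -0.0, 0.3]
width: 36.3
gripper_force: 0.0
```

```bash
python3 look.py pics/w6.png
python3 - <<'E'
from h import *
im,d=eyes.get_image("scene")
for k in("wheel_hole","pin_head","pin_tip","ink_jar_mid","pounce_pot_mid"): print(k,find("scene",k))
E
```

```text
{'clock': 17.95, 'eef_pos': [601.516, -183.545, 190.669], 'tool_rot': [3.13, 0.002, 1.459], 'force': [-0.276, -0.029, 0.271], 'torque': [-0.033, -0.076, 0.008], 'width': 36.332}
wheel_hole [(0.6, [596.7, -185.7, 55.8])]
axle [(0.83, [552.6, -217.6, 51.4])]
pin_head [(0.75, [588.6, -184.0, 70.4])]
pin_tip []
headtop (array([ 591.3, -181.2]), array([16.8, 15.2]), 83.5) 83.80922167210116
wheel (548.2071533203125, -215.901123046875) 74.83497619628906 50.820783119389155
wheel_hole [(0.67, [300.3, -195.2, 58.7]), (0.57, [594.6, -179.3, 58.9])]
pin_head [(0.88, [642.5, 180.6, 40.2]), (0.76, [595.4, -186.9, 78.9]), (0.73, [552.7, -215.9, 58.0]), (0.69, [561.3, 189.2, -2.1]), (0.62, [600.1, 109.4, 38.7])]
pin_tip [(0.86, [595.9, 103.9, -3.4]), (0.82, [636.8, 184.7, -2.2]), (0.61, [600.8, -180.5, 32.5])]
ink_jar_mid [(0.63, [494.8, 5.4, 25.1])]
pounce_pot_mid [(0.91, [663.5, -7.0, 52.3])]
```

View pics/w6.png

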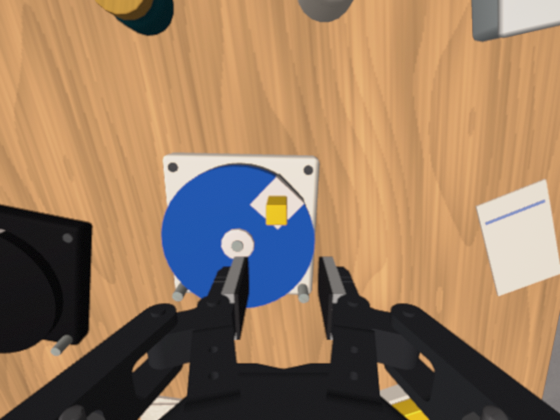

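The yellow head at px (277,210) sits on the turned white square. Its top is 33 mm above the wheel, against 34 mm when fully home, and the wheel is holding. The jar and pot haven't moved.

```bash
python3 -c "
from h import *
print(ctrl.finish_job())"
```

```text
the job is handed in; nothing more can be done
None
```

The yellow pin is fully home in the lock hole and alone holds the wheel at about 0.8 rad of tension; the gripper is clear, the jar and pot are untouched, and the job was handed in at about 18 s. At the start of the turn the pressing force briefly reached about 20 N before I eased it off.

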